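# Set the kitchen tongs to the bite-size mark and hold them

### The arm

A 6-joint arm with a two-finger parallel gripper is mounted at the origin on the work surface. World frame = base frame: x ahead of the robot, y to its left, z up, the work surface at z = 0. Lengths are in mm, angles in rad, forces in N, time in s.
With the tool pointing down it reaches from about 325 to 925 mm from the base axis. Payload 3.1 kg.
Tool frame: the origin (TCP) lies at the very end of the fingers, on their centre line; the grasp point (between the pads) lies 19 mm behind it; z points along the fingers, y is the direction in which the jaws open and shut (so a half turn about z gives the same grasp; the last joint's range is limited). The gripper opens to 85 mm and grips with 20 to 120 N. Pads are 22 mm wide; open, the fingers measure 114 mm over their backs; the gripper's body (76 mm by 85 mm) begins 54 mm behind the grasp point. The pads swing forward as they close: fully open they stand 13 mm farther back than shut.
Start: joints at [1.097, 0.217, 1.613, -0, 1.311, -0.112], TCP at [221.206, 584.557, 231.3] pointing down, gripper open.
Joint ranges: [-2.75, 2.75], [-0.78, 2.1], [0.31, 2.55], [-1.13, 4.27], [0.13, 2.63], [-2.58, 2.58]. Speed limits (rad/s): [2.79, 2.79, 3.14, 3.14, 3.14, 3.14].

### API

Orientations are given as a rotation vector (axis times angle).
In Python, from cell import bot gives the robot as it stands.
- The arm moves only by the shell command python3 -m jog 'ROWS'. ROWS is JSON, a list of rows, each a list of 7 numbers: the shift along the tool's x, y, z in cm, then the turn, a rotation vector about the tool's x, y, z in degrees, then the gripper's target within -1 to 1 (fully open at 1, half-way at 0, shut at -1). A call has 1 to 5 rows; each row shifts and turns the commanded pose from where the row before left it, along the tool's axes as they then stand; what a row does not reach is not made up. A row lasts 1/12 s, in which the tool goes at most 41.7 mm and 7.16 degrees, less where a joint would pass 70% of its speed; a pose out of reach is approached as far as the arm can. A call with a gripper value outside its range is refused whole. The fingers move at their own pace and stop on an object; the grip force is fixed at half the most. Time passes only in rows, so rows that do not move let the fingers close. It gives the time, the measured TCP pose, the force and the opening at its end, in the units of the state.
- bot.state(): the state, without advancing time (a new reading comes with each control period).
- bot.camera(name): name is "scene" or "side" or "wrist"; returns a dict with "image" (480x640x3 uint8, red, green, blue), "fx", "fy", "cx", "cy" (pixels), "R" (3x3) and "t" (3): a world point X has camera coordinates R X + t. Camera axes: x right, y down, z forward; pixel columns grow to the right and rows downward; lengths in mm; the calibration is good to about 2 mm. The wrist camera is an equidistant fisheye: a pixel r from the principal point sees the ray r / f radians off the axis. A picture is of the moment at which its call begins. There is no depth.
- bot.finish_job(): hands the job in, once; it reports no verdict.
The state is a dict: "time": time; "joint_positions": joint angles; "qd": joint speeds; "effort": joint torques, N m; "tool_pos": TCP position; "tcp_rot": TCP orientation; "wrist_force": force on the tool from outside, world axes, zero at the start; "torque": the same for the moment, N m; "grip_width": finger opening in mm.
Only numpy, scipy, OpenCV 4.12 (cv2) and the standard library are available. Lean on these libraries where they do the work, as an engineer would, in place of code of your own. Each camera call takes 0.05 s, during which the arm holds its last target.

### The job

The diced cheese must be no bigger than the middle-sized of the three squares engraved on the chopping board, and the sprung tongs are to serve as the gauge for it. Pick up the tongs, squeeze them until the gap between their tips equals the side of that square (20 mm), and hold them level just above it, not more than about 2 cm up and not touching the board, with the inside of each tip over one of two opposite sides of the square. Disturb nothing else, and finish while still holding them there, squeezed and steady, so that I can slip the stop ring on.

Things in the scene. Friction and masses are not known exactly. Their poses are not given: they have to be found in the camera images.
- tongs: Loose sprung steel tongs (about 80 g, 197 mm long) lying flat: seen from above a V of two flat arms joined by a round bow, strap on edge, 18 mm tall. Origin: on the centre line, underside, amid the ribbed finger grips (the place to squeeze: flat outsides from 22 mm behind to 22 mm ahead of it). x: to the tips, 85 mm ahead; bow ends 112 mm behind; z up. The arms hinge 100 mm behind, 9 mm off centre.
- tongs_mouth (a point): The point midway between the ends of the two tips, 85 mm ahead of the tongs' origin and 9 mm above their underside; it belongs to the tongs and has their axes. The arms narrow to 10 mm tall at the tips, whose lower edges lie 4 mm above the underside of the rest.
- tongs_left (a joint): Squeeze of the left arm (rad): 0 at rest, 0.0865 at a tip gap of 20 mm, 0.139 shut; gap between the tips' inner faces in mm = 52 - 370 x value. Width over the outsides of the grips, at the origin: 43 mm at rest, 26 mm at a 20 mm gap (the grips are then parallel); 1 mm less there closes the tips by 1.85 mm. Squeezing takes 1.5 N at first, 6 N at 20 mm, 8.5 N shut.
- tongs_right (a joint): The same for the right arm; it moves with the left (equal within 0.003 rad).
- board: Wooden chopping board, 180 (x) x 240 (y) x 15 mm, a dark round inlay in one corner, fixed. Origin: centre of its underside. The three engraved squares stand in a row along its y, 65 mm apart, 30 mm beyond its centre in its x, in any order, their sides parallel to its edges.
- square_middle: The middle-sized engraved square, the one to match: a dark outline of 20 mm side (line centre to line centre, line 2.2 mm wide) on the board's top, 15 mm above the table. Origin: its centre, on the board's top; x and y along its sides.
- square_small: The small engraved square, 12 mm side. Origin: its centre.
- square_large: The large engraved square, 32 mm side. Origin: its centre.
- bowl: White bowl of diced cheese, 128 mm across, 55 mm high. Origin: centre of its underside. Not to be disturbed.
- stop_ring: Black rubber ring, 42 mm across, 6 mm thick, lying flat. Origin: centre of its underside. Not to be disturbed.
- spoon: Steel spoon, 190 mm long, lying along its x. Not to be disturbed.
- mug: White mug, 80 mm across, 95 mm high. Not to be disturbed.
- oil_bottle: Green oil bottle, 60 mm across, 170 mm high. Not to be disturbed.
- herb_jar: Glass jar with steel cap, 54 mm across, 85 mm high. Not to be disturbed.

How it is judged (in metres and radians):
On the way, in this order (a step that is already met when the one before it is completed fails the run):
1. the tongs are lifted clear of the table (height (world z) of tongs above 0.012 m and contact force between the fingers and tongs above 0.5 N), for 0.2 s.
2. squeezed to the mark over the middle-sized square, the tongs are held steady for 1.5 s (value of joint tongs_left between 0.0784 and 0.0946 rad and value of joint tongs_right between 0.0784 and 0.0946 rad and velocity of joint tongs_left between -0.06 and 0.06 rad/s and horizontal distance between tongs_mouth and square_middle below 0.007 m and (angle between the x axis of tongs and the x axis of square_middle, either way round below 0.2 rad or angle between the x axis of tongs and the y axis of square_middle, either way round below 0.2 rad) and angle between tongs's own z axis and vertical below 0.2 rad and z of tongs_mouth in the frame of square_middle between 0.009 and 0.034 m and linear speed of tongs below 0.03 m/s and contact force between the fingers and tongs above 0.5 N and contact force between tongs and board below 0.05 N), for 1.5 s.
At the end, for the whole second after the job is handed in: Fingers hold the tongs in the air, off the board: tip gap 20 mm within 3 mm, steady; point between the tips within 7 mm of the middle-sized square's centre from above; along either of its directions within 0.2 rad, level within 0.2 rad; underside at most 25 mm over the board (all of step 2); the arm keeps its last pose, push and grip.
It fails at once if the tongs or the robot knock or press the board hard (over 15 N) (contact force between any of tongs, the arm, the fingers and board above 15 N).
It fails at once if a bystander is moved by more than 3 cm (distance of any of bowl, stop_ring, spoon, mug, oil_bottle, herb_jar from where it was at the start of the episode above 0.03 m).
It also fails if it takes over 42 s, if anything falls off the work surface, if the arm or the gripper's body presses on something with over 40 N, if the wrist force passes 120 N, or if a joint passes its speed limit or range.

## Working session

There is one attempt and no reset: what is moved stays moved. The work goes in short steps, Python scripts to look and compute and a shell command to move; the robot and the scene stay as the last step left them, time stands still between calls to the robot, and variables do not carry over. Pictures are saved under pics/ and viewed, and the job is handed in when it is done.

```bash
ls; mkdir -p pics
python3 - <<'E'
from cell import bot
import cv2
print(bot.state())
for n in ["scene","side","wrist"]:
    c=bot.camera(n); cv2.imwrite(f"pics/{n}0.png",c["image"][:,:,::-1]); print(n,c["fx"],c["fy"],c["cx"],c["cy"],c["R"],c["t"])
E
```

```text
pics
{'time': 0.0, 'joint_positions': array([ 1.09678093e+00,  2.17732239e-01,  1.61491295e+00, -1.99445476e-05,
        1.31127995e+00, -1.12187678e-01]), 'qd': array([ 0.00180417, -0.00075348, -0.00194646,  0.00047742,  0.00080463,
       -0.00093228]), 'effort': array([-7.63228709e-04, -3.96843803e+01, -3.03855729e+01, -2.44750017e-04,
        9.57367796e-03, -5.60529287e-06]), 'tool_pos': array([220.85070545, 583.82525169, 229.99291501]), 'tcp_rot': array([-0.56513612, -3.08967559,  0.00351561]), 'wrist_force': array([-0.6332783 , -0.16379615, -0.06312088]), 'torque': array([-0.00559719, -0.03510326,  0.05162604]), 'grip_width': 85.34820380997513}
scene 454.7491759731261 454.7491759731261 312.0568695467923 243.3243096407225 [[ 0.87872568  0.47726772 -0.00752992]
 [ 0.33060533 -0.61992415 -0.71161378]
 [-0.34429827  0.62282387 -0.70253052]] [-496.4849161 -150.4416304 1452.7923866]
side 542.9262177180613 542.9262177180613 321.3633708646677 239.69524825563303 [[ 0.99663643 -0.08004224 -0.01758046]
 [-0.07130878 -0.74131418 -0.66735923]
 [ 0.04038429  0.66636816 -0.74452843]] [-566.93847481   56.86145958 1144.71616133]
wrist 371.64829954431775 371.64829954431775 316.01447713305384 238.4660734835274 [[ 0.35377541  0.93532713 -0.00247153]
 [ 0.88644795 -0.33444208  0.3199352 ]
 [ 0.29841749 -0.11537609 -0.9474362 ]] [-623.37724045  -39.94639764  381.25105072]
```

View pics/scene0.png

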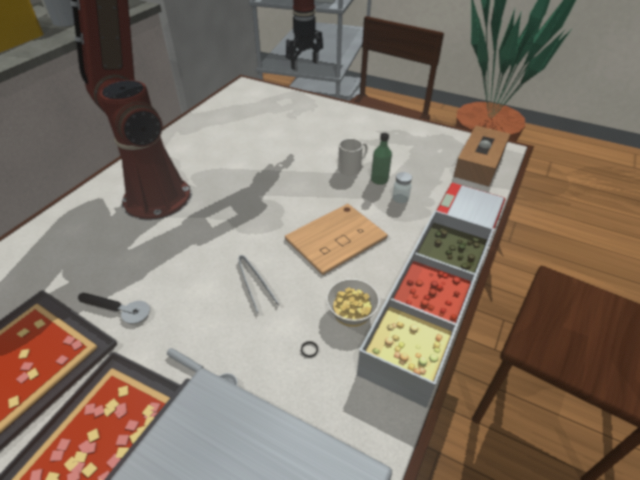

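View pics/side0.png

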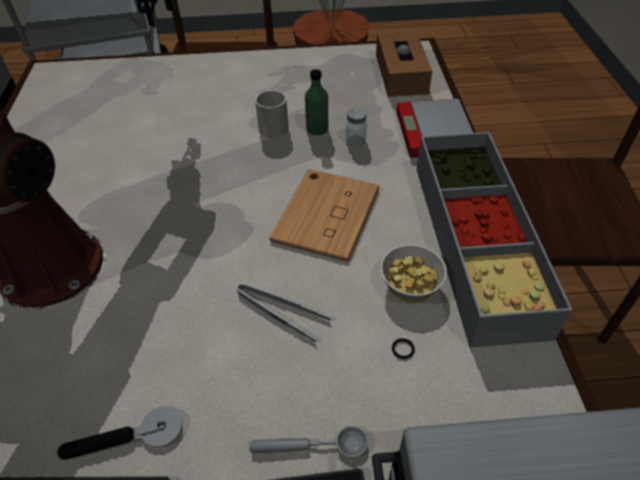

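View pics/wrist0.png

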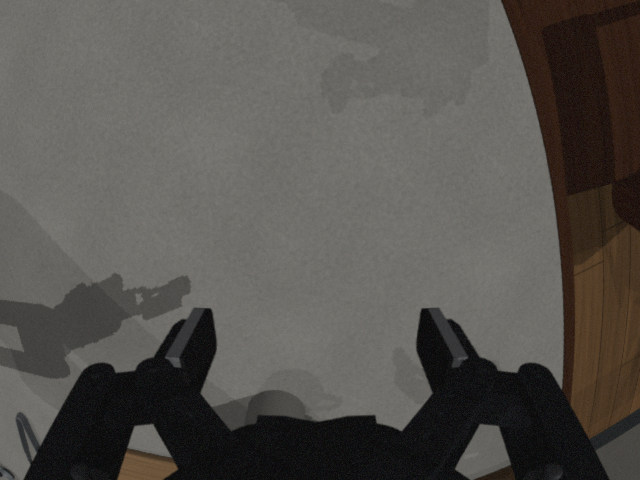

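The side view shows the tongs at about (240,290)→(330,320)/(315,341), and the board's squares at (348,194), (339,212) and (329,233). The centre one is the large square. I'll zoom in to measure.

```bash
cat > h.py <<'E'
import numpy as np,cv2
def ray(c,u,v,fish=False):
    x=np.array([(u-c["cx"])/c["fx"],(v-c["cy"])/c["fy"]])
    if fish:
        th=np.linalg.norm(x); d=np.r_[x/th*np.sin(th),np.cos(th)] if th>0 else np.array([0,0,1.])
    else: d=np.r_[x,1]
    R=np.array(c["R"]);return -R.T@np.array(c["t"]),R.T@d
def onz(c,u,v,z,fish=False):
    o,d=ray(c,u,v,fish); return o+d*(z-o[2])/d[2]
def proj(c,X,fish=False):
    p=np.array(c["R"])@np.array(X,float)+np.array(c["t"])
    if fish:
        r=np.hypot(p[0],p[1]);th=np.arctan2(r,p[2]);q=p[:2]/r*th
    else:q=p[:2]/p[2]
    return np.array([c["cx"]+c["fx"]*q[0],c["cy"]+c["fy"]*q[1]])
def crop(im,x0,y0,w,h,s,name):
    o=cv2.resize(im[y0:y0+h,x0:x0+w],None,fx=s,fy=s,interpolation=cv2.INTER_CUBIC)[:,:,::-1]
    cv2.imwrite(name,o)
E
python3 - <<'E'
from cell import bot
from h import *
c=bot.camera("side")
crop(c["image"],230,160,160,120,5,"pics/sb.png")
crop(c["image"],225,270,120,90,6,"pics/st.png")
E
```

```text
(no output)
```

View pics/sb.png

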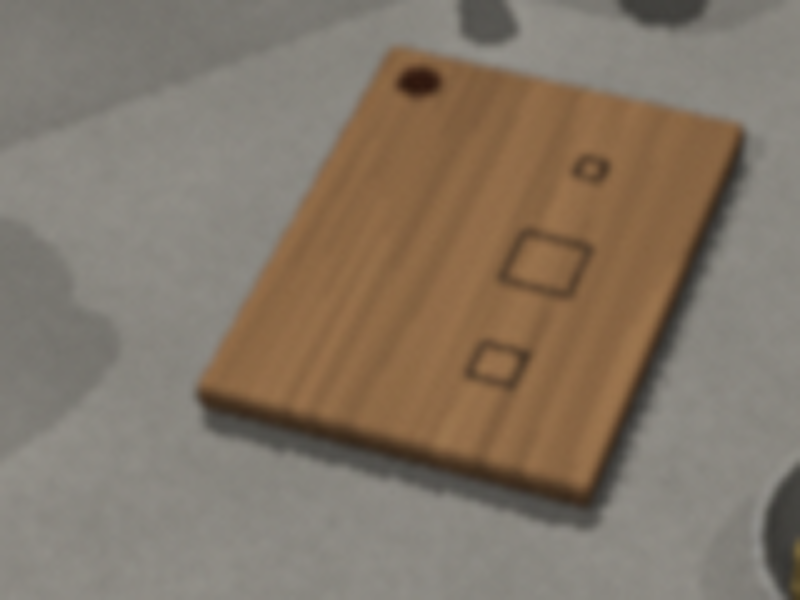

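View pics/st.png

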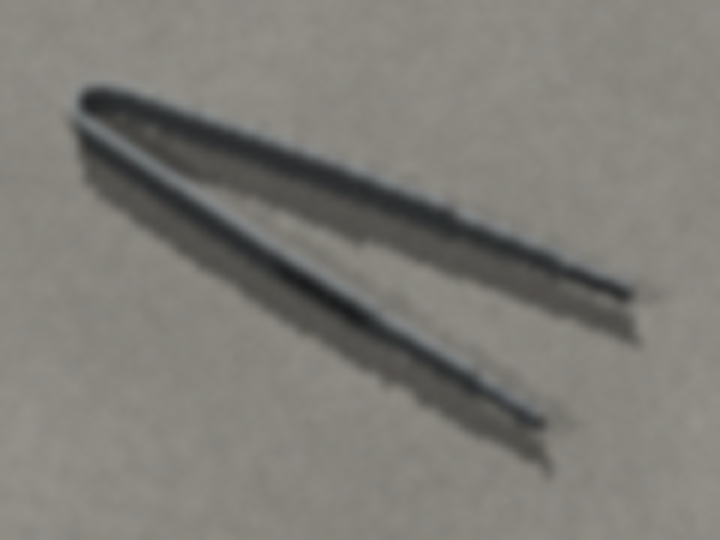

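Side crop: the medium square is the near one, at crop (498,363) → pixel (329.5,232.5). The tongs' bow end is at crop (78,97), the tips at (632,292) and (545,424).

```bash
cat > m1.py <<'E'
from cell import bot
from h import *
c=bot.camera("side")
f=lambda u,v,x0,y0,s,z: onz(c,(u+.5)/s-.5+x0,(v+.5)/s-.5+y0,z)
B=lambda u,v:f(u,v,230,160,5,15)
T=lambda u,v,z:f(u,v,225,270,6,z)
m,l,s=B(498,363),B(547,263),B(591,169)
print("sq",m,l,s,np.linalg.norm(m-l),np.linalg.norm(l-s), np.degrees(np.arctan2(*(s-m)[1::-1])))
cs=[B(390,47),B(742,125),B(588,495),B(200,390)]
for i in range(4): d=cs[(i+1)%4]-cs[i];print(cs[i],np.linalg.norm(d),np.degrees(np.arctan2(d[1],d[0])))
q=[B(481,341),B(529,351),B(515,388),B(466,378)]
for i in range(4): d=q[(i+1)%4]-q[i];print(np.linalg.norm(d),np.degrees(np.arctan2(d[1],d[0])))
print(np.mean(q,0))
b=T(80,97,18);t1=T(632,292,12);t2=T(545,424,12)
mt=(t1+t2)/2;d=(mt-b)[:2];L=np.linalg.norm(d);d/=L
print("bow",b,"tips",t1,t2,"gap",np.linalg.norm(t1-t2),"len",L,"yaw",np.degrees(np.arctan2(d[1],d[0])),"origin", mt[:2]-85*d, b[:2]+112*d)
E
python3 m1.py
```

```text
sq [588.44170202  28.50239584  15.        ] [615.75771621  87.06929918  15.        ] [642.24233067 145.98053795  15.        ] 64.62388720184791 64.59077997311718 65.39397818730605
[554.98873186 241.07564293  15.        ] 176.58753951071407 -24.14395625256042
[716.12850733 168.84592695  15.        ] 238.7457995326507 -114.02761376475873
[618.91673755 -49.21238775  15.        ] 176.0512956872041 155.03171623914398
[459.31891609  25.10177038  15.        ] 236.21479054583858 66.10812325778441
21.775662009553262 -21.411993615210367
22.52401060230937 -111.06442043079119
21.925613792450378 159.11742162141005
22.726190177391082 68.55679646456427
[588.26063412  27.70499935  15.        ]
bow [ 394.51292617 -101.02354495   18.        ] tips [ 570.08829117 -190.35251888   12.        ] [ 539.12469757 -235.88876964   12.        ] gap 55.06627155096349 len 195.43722842064196 yaw -34.99961000971124 origin [ 484.97823876 -164.3671211 ] [ 486.25839239 -165.26348134]
```

```bash
cat > need.py <<'E'
import sys
from cell import bot
from h import *
from scipy.spatial.transform import Rotation as Ro
# x y z(mm) yaw of tongs x axis (deg)
x,y,z,yaw=map(float,sys.argv[1:5])
s=bot.state();R=Ro.from_rotvec(s["tcp_rot"]);p=s["tool_pos"]
a=np.radians(yaw)
xt=-np.array([np.cos(a),np.sin(a),0]);zt=np.array([0,0,-1.]);yt=np.cross(zt,xt)
Rt=Ro.from_matrix(np.c_[xt,yt,zt])
print("t",round(s["time"],2),"pos",p.round(1),"w",round(s["grip_width"],2),"F",np.round(s["wrist_force"],1),"j",np.round(s["joint_positions"],2))
print("shift cm (now axes)",(R.inv().apply(np.array([x,y,z])-p)/10).round(2),"turn",np.degrees((R.inv()*Rt).as_rotvec()).round(2),"shift after turn",(Rt.inv().apply(np.array([x,y,z])-p)/10).round(2))
E
python3 need.py 485.5 -165 230 -35
python3 - <<'E'
from cell import bot
from h import *
c=bot.camera("side")
for n,u,v in [("bowl",413,295),("ring",403,349),("mug",272,135),("bottle",317,132),("jar",356,142),("spoon",310,446)]: print(n,onz(c,u,v,0).round(0))
E
```

```text
t 0.25 pos [221.  584.2 230.6] w 85.8 F [ 0.1 -0.7  0.3] j [ 1.1   0.22  1.61 -0.    1.31 -0.11]
shift cm (now axes) [-51.25 -60.71   0.13] turn [-0.07  0.   14.27] shift after turn [-6.464e+01 -4.620e+01  6.000e-02]
bowl [ 740. -143.    0.]
ring [ 698. -262.    0.]
mug [471. 404.   0.]
bottle [590. 405.   0.]
jar [687. 352.  -0.]
spoon [ 516. -425.    0.]
```

```bash
python3 -m jog '[[0,0,0,0,0,7.1,1],[0,0,0,0,0,7.1,1],[-2.9,-2.1,0,0,0,0,1],[-2.9,-2.1,0,0,0,0,1],[-2.9,-2.1,0,0,0,0,1]]'
python3 -m jog '[[-2.9,-2.1,0,0,0,0,1],[-2.9,-2.1,0,0,0,0,1],[-2.9,-2.1,0,0,0,0,1],[-2.9,-2.1,0,0,0,0,1],[-2.9,-2.1,0,0,0,0,1]]'
python3 -m jog '[[-2.9,-2.1,0,0,0,0,1],[-2.9,-2.1,0,0,0,0,1],[-2.9,-2.1,0,0,0,0,1],[-2.9,-2.1,0,0,0,0,1],[-2.9,-2.1,0,0,0,0,1]]'
python3 need.py 485.5 -165 230 -35
```

```text
time: 0.72
tool_pos: [256.4, 482.1, 230.9]
tcp_rot: [0.94, 2.997, -0.001]
wrist_force: [-0.0, -0.5, -0.3]
grip_width: 85.4
time: 1.13
tool_pos: [315.4, 312.4, 231.4]
tcp_rot: [0.942, 2.997, 0.001]
wrist_force: [-0.1, -0.1, 0.9]
grip_width: 85.5
time: 1.55
tool_pos: [374.2, 143.3, 231.6]
tcp_rot: [0.942, 2.996, 0.001]
wrist_force: [0.5, 0.5, -0.3]
grip_width: 85.4
t 1.55 pos [374.2 143.3 231.6] w 85.4 F [ 0.5  0.5 -0.3] j [ 0.19 -0.3   2.11  0.    1.33 -0.77]
shift cm (now axes) [-26.77 -18.91   0.17] turn [0.05 0.05 0.09] shift after turn [-26.8  -18.87   0.16]
```

```bash
python3 -m jog '[[-2.9,-2.1,0,0,0,0,1],[-2.9,-2.1,0,0,0,0,1],[-2.9,-2.1,0,0,0,0,1],[-2.9,-2.1,0,0,0,0,1],[-2.9,-2.1,0,0,0,0,1]]'
python3 -m jog '[[-2.9,-2,0,0,0,0,0.6],[-2.9,-2,0,0,0,0,0.6],[-2.9,-2,0,0,0,0,0.6],[0,0,0,0,0,0,0.6],[0,0,0,0,0,0,0.6]]'
python3 need.py 485.5 -165 230 -35
python3 - <<'E'
from cell import bot
from h import *
c=bot.camera("wrist"); cv2.imwrite("pics/w1.png",c["image"][:,:,::-1])
for X in [(485.5,-165,9),(394.5,-101,18)]: print(proj(c,X,True))
E
```

```text
time: 1.97
tool_pos: [433.0, -26.1, 231.6]
tcp_rot: [0.943, 2.996, 0.0]
wrist_force: [0.5, -0.3, -0.4]
grip_width: 85.4
time: 2.38
tool_pos: [469.9, -124.7, 231.3]
tcp_rot: [-0.948, -2.995, -0.0]
wrist_force: [-0.2, 0.4, 0.1]
grip_width: 68.3
t 2.38 pos [ 469.9 -124.7  231.3] w 68.29 F [-0.2  0.4  0.1] j [-0.4  -0.08  1.93  0.    1.29 -1.36]
shift cm (now axes) [-3.59 -2.4   0.12] turn [ 0.01 -0.03 -0.12] shift after turn [-3.59 -2.41  0.13]
[293.52494474 235.61749622]
[291.40375251 126.75762018]
```

View pics/w1.png

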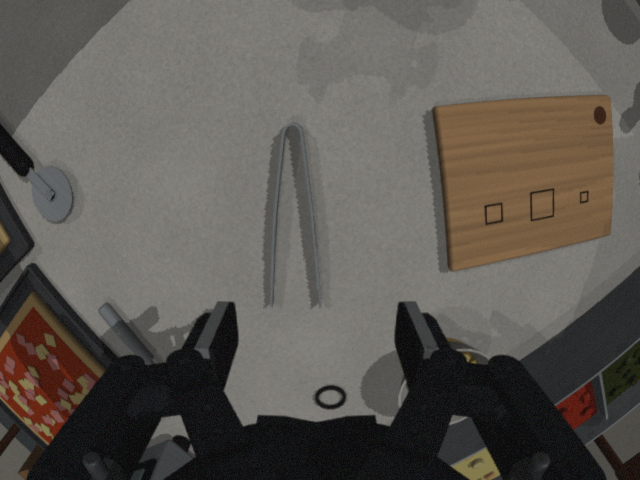

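The wrist view shows the tongs clearly, bow end at (291,123) and tips at (272,306) and (317,306). The medium square is at (494,213). Measuring from this view.

Run:
```python
from cell import bot
from h import *
c=bot.camera("wrist"); im=c["image"]
crop(im,245,110,100,210,3,"pics/w2.png"); crop(im,470,180,130,60,6,"pics/w3.png")
```

```text
(no output)
```

View pics/w2.png

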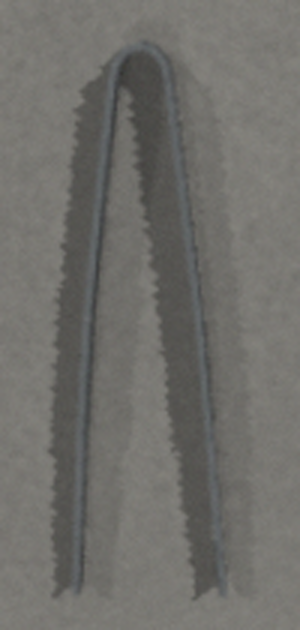

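View pics/w3.png

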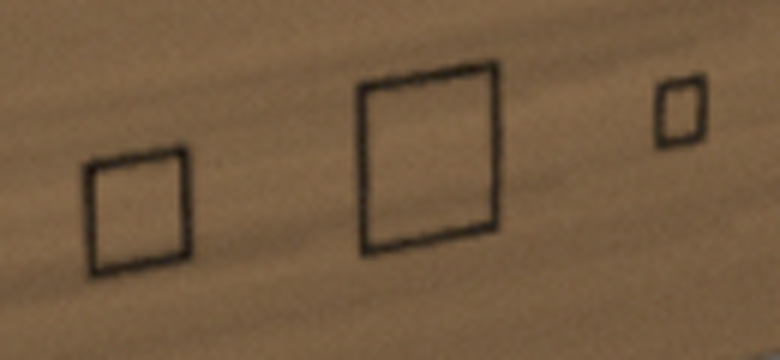

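Run:
```python
from cell import bot
from h import *
c=bot.camera("wrist")
f=lambda u,v,x0,y0,s,z: onz(c,(u+.5)/s-.5+x0,(v+.5)/s-.5+y0,z,True)
T=lambda u,v,z:f(u,v,245,110,3,z); B=lambda u,v:f(u,v,470,180,6,15)
b=T(138,43,18);t1=T(77,593,14);t2=T(223,593,14)
mt=(t1+t2)/2;d=(mt-b)[:2];L=np.linalg.norm(d);d/=L
print("bow",b,"tips",t1,t2,np.linalg.norm(t1-t2),"len",L,"yaw",np.degrees(np.arctan2(d[1],d[0])),"origin", mt[:2]-85*d, b[:2]+112*d)
q=[B(88,164),B(185,151),B(188,257),B(93,272)]
for i in range(4): e=q[(i+1)%4]-q[i];print(np.linalg.norm(e),np.degrees(np.arctan2(e[1],e[0])))
m=np.mean(q,0);s=np.mean([B(660,84),B(704,77),B(702,141),B(660,148)],0)
print(m,s,np.linalg.norm(s-m),np.degrees(np.arctan2(*(s-m)[1::-1])))
```

```text
bow [391.0649247  -98.08692443  18.        ] tips [ 536.24712568 -232.05474348   14.        ] [ 566.74308596 -187.60703906   14.        ] 53.90363643437576 len 195.51101539325327 yaw -34.85825641366048 origin [ 481.74678311 -161.24929518] [ 482.96859698 -162.10032164]
20.020614852855765 63.506567899798924
20.130095694305627 -24.64161095685964
19.89327840588112 -116.00785552314275
20.303107079797698 155.7041901496899
[586.00231094  27.45741497  15.        ] [639.89604438 145.73862676  15.        ] 129.9806892056648 65.50405938694931
```

```bash
python3 need.py 483 -162 110 -35; python3 -m jog '[[-3.2,-2.2,4,0,0,0,0.5],[0,0,4,0,0,0,0.5],[0,0,4,0,0,0,0.5],[0,0,0,0,0,0,0.5],[0,0,0,0,0,0,0.5]]'; python3 need.py 483 -162 110 -35;python3 - <<'E'
from cell import bot
from h import *
c=bot.camera("wrist"); cv2.imwrite("pics/w4.png",c["image"][:,:,::-1])
E
```

```text
t 2.53 pos [ 469.2 -122.2  231. ] w 68.3 F [ 0.  -0.8 -0.5] j [-0.4  -0.09  1.94  0.    1.29 -1.36]
shift cm (now axes) [-3.43 -2.48 12.1 ] turn [ 0.01 -0.06  0.12] shift after turn [-3.42 -2.47 12.1 ]
time: 2.95
tool_pos: [477.3, -148.0, 119.2]
tcp_rot: [-0.938, -2.991, -0.002]
wrist_force: [0.4, -0.4, 0.8]
grip_width: 64.2
t 2.95 pos [ 477.3 -148.   119.2] w 64.23 F [ 0.4 -0.4  0.8] j [-0.44  0.08  1.99  0.    1.07 -1.4 ]
shift cm (now axes) [-1.27 -0.82  0.91] turn [-0.06 -0.4   0.17] shift after turn [-1.27 -0.82  0.92]
```

View pics/w4.png

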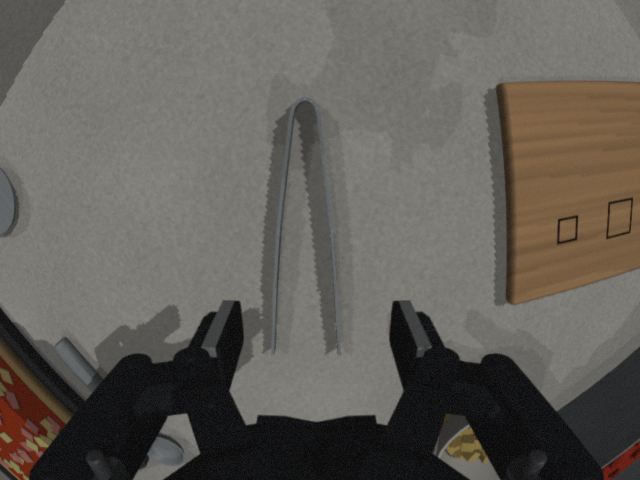

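```bash
python3 -m jog '[[-1.2,-0.8,0,0,-0.2,0,0.5],[0,0,0,0,0,0,0.5],[0,0,0,0,0,0,0.5]]'; python3 need.py 483 -162 110 -35;python3 - <<'E'
from cell import bot
from h import *
c=bot.camera("wrist"); im=c["image"]; crop(im,230,70,150,300,2.5,"pics/w5.png")
E
```

```text
time: 3.25
tool_pos: [487.7, -165.5, 124.7]
tcp_rot: [0.941, 2.987, -0.003]
wrist_force: [-0.2, -0.5, 0.4]
grip_width: 64.1
t 3.25 pos [ 487.7 -165.5  124.7] w 64.14 F [-0.2 -0.5  0.4] j [-0.46  0.1   1.96 -0.    1.07 -1.42]
shift cm (now axes) [0.6  0.01 1.46] turn [0.05 0.56 0.04] shift after turn [0.59 0.01 1.47]
```

View pics/w5.png

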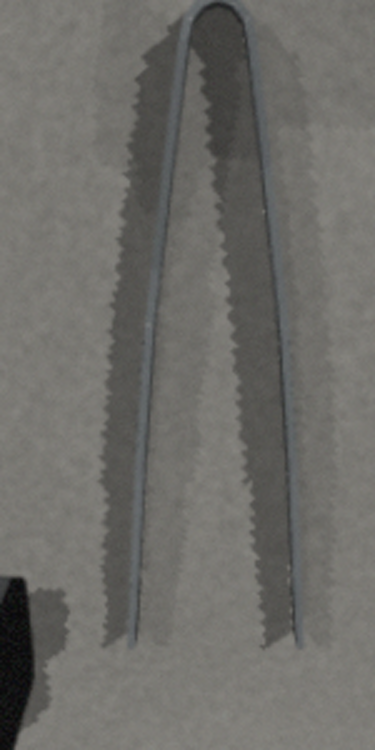

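```bash
python3 - <<'E'
from cell import bot
from h import *
c=bot.camera("wrist")
T=lambda u,v,z: onz(c,(u+.5)/2.5-.5+230,(v+.5)/2.5-.5+70,z,True)
b=T(218,-1,18);t1=T(132,645,14);t2=T(299,645,14)
mt=(t1+t2)/2;d=(mt-b)[:2];L=np.linalg.norm(d);d/=L
print("bow",b,"tips",t1,t2,np.linalg.norm(t1-t2),"len",L,"yaw",np.degrees(np.arctan2(d[1],d[0])),"origin", mt[:2]-85*d, b[:2]+112*d)
E
python3 need.py 483 -162 110 -35
```

```text
bow [392.40104191 -98.98085996  18.        ] tips [ 535.02173489 -232.1065307    14.        ] [ 565.68280961 -188.24160495   14.        ] 53.51853151192039 len 193.16449115380541 yaw -35.14446417934261 origin [ 480.84749682 -161.24466775] [ 483.98380483 -163.45254006]
t 3.35 pos [ 486.4 -164.6  123.3] w 64.28 F [-0.6  0.1  0.7] j [-0.46  0.1   1.97 -0.    1.07 -1.42]
shift cm (now axes) [0.44 0.01 1.33] turn [0.04 0.39 0.05] shift after turn [0.43 0.01 1.33]
```

```bash
python3 -m jog '[[0.3,0,3,0,0.3,0,0.3],[0,0,3,0,0,0,0.3],[0,0,3,0,0,0,0.3],[0,0,0,0,0,0,0.3],[0,0,0,0,0,0,0.3]]'; python3 need.py 482.5 -162.2 6 -35
```

```text
time: 3.77
tool_pos: [481.0, -161.2, 30.2]
tcp_rot: [-0.941, -2.991, -0.002]
wrist_force: [-0.0, 0.0, 1.0]
grip_width: 55.4
t 3.77 pos [ 481.  -161.2   30.2] w 55.36 F [-0.  0.  1.] j [-0.46  0.25  2.01  0.    0.89 -1.42]
shift cm (now axes) [-0.19  0.01  2.42] turn [-0.04 -0.36  0.07] shift after turn [-0.18  0.01  2.42]
```

```bash
python3 -m jog '[[-0.2,0,1.0,0,-0.2,0,0.3],[0,0,0.8,0,0,0,0.3],[0,0,0,0,0,0,0.3],[0,0,0,0,0,0,0.3],[0,0,0,0,0,0,0.3]]'; python3 need.py 482.5 -162.2 6 -35
```

```text
time: 4.18
tool_pos: [485.0, -163.6, 14.2]
tcp_rot: [0.942, 2.994, -0.001]
wrist_force: [-0.3, 0.6, 0.3]
grip_width: 55.6
t 4.18 pos [ 485.  -163.6   14.2] w 55.56 F [-0.3  0.6  0.3] j [-0.46  0.28  2.01 -0.    0.85 -1.42]
shift cm (now axes) [ 0.28 -0.03  0.82] turn [0.01 0.18 0.07] shift after turn [ 0.28 -0.03  0.82]
```

```bash
python3 - <<'E'
from cell import bot
from h import *
c=bot.camera("wrist"); cv2.imwrite("pics/w6.png",c["image"][:,:,::-1])
E
python3 need.py 482.5 -162.2 6 -35
```

```text
t 4.23 pos [ 485.  -163.6   14.2] w 55.69 F [-0.1 -0.6  1.2] j [-0.46  0.28  2.01 -0.    0.85 -1.42]
shift cm (now axes) [ 0.29 -0.03  0.82] turn [0.01 0.18 0.07] shift after turn [ 0.28 -0.03  0.82]
```

View pics/w6.png

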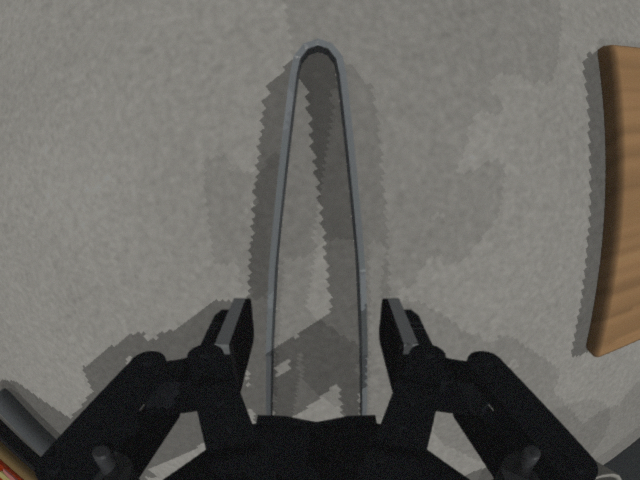

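The pads straddle the arms (about x=270 and 363, pads at 240 and 392) and are centred. I'll lower and close.

```bash
python3 -m jog '[[0.2,0,0.9,0,0.2,0,0],[0,0,0,0,0,0,0],[0,0,0,0,0,0,-0.1],[0,0,0,0,0,0,-0.2],[0,0,0,0,0,0,-0.2]]'; python3 need.py 482.5 -162.2 6 -35
```

```text
time: 4.65
tool_pos: [483.1, -162.4, 4.9]
tcp_rot: [-0.942, -2.996, -0.0]
wrist_force: [-1.2, -0.5, 4.5]
grip_width: 34.1
t 4.65 pos [ 483.1 -162.4    4.9] w 34.11 F [-1.2 -0.5  4.5] j [-0.46  0.3   2.01  0.    0.84 -1.42]
shift cm (now axes) [ 0.06 -0.02 -0.11] turn [-0.01 -0.06  0.08] shift after turn [ 0.06 -0.02 -0.11]
```

```bash
python3 -m jog '[[0,0,0,0,0,0,-0.3],[0,0,0,0,0,0,-0.39],[0,0,0,0,0,0,-0.39],[0,0,0,0,0,0,-0.39]]'; python3 need.py 482.5 -162.2 6 -35
python3 - <<'E'
from cell import bot
from h import *
c=bot.camera("wrist"); cv2.imwrite("pics/w7.png",c["image"][:,:,::-1])
E
```

```text
time: 4.98
tool_pos: [483.5, -162.5, 5.5]
tcp_rot: [-0.943, -2.996, -0.001]
wrist_force: [0.0, 1.0, 7.3]
grip_width: 26.2
t 4.98 pos [ 483.5 -162.5    5.5] w 26.2 F [0.  1.  7.3] j [-0.46  0.3   2.01  0.    0.84 -1.42]
shift cm (now axes) [ 0.1  -0.04 -0.05] turn [ 0.02 -0.02  0.06] shift after turn [ 0.1  -0.04 -0.05]
```

View pics/w7.png

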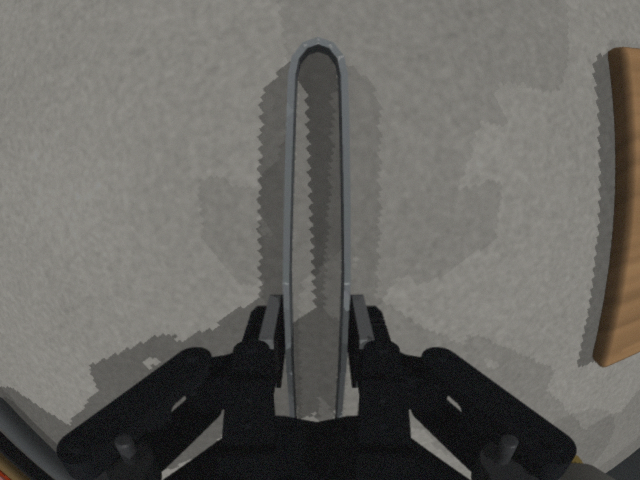

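The tongs are gripped with the grips near parallel. Lifting.

```bash
python3 -m jog '[[0,0,-0.5,0,0,0,-0.39],[0,0,-1,0,0,0,-0.39],[0,0,-2,0,0,0,-0.39],[0,0,-2.5,0,0,0,-0.39],[0,0,-2,0,0,0,-0.39]]'; python3 -m jog '[[0,0,0,0,0,0,-0.39],[0,0,0,0,0,0,-0.39]]'; python3 need.py 482.5 -162.2 86 -24.5
python3 - <<'E'
from cell import bot
from h import *
c=bot.camera("side"); crop(c["image"],200,200,200,150,4,"pics/s2.png")
c=bot.camera("wrist"); cv2.imwrite("pics/w8.png",c["image"][:,:,::-1])
E
```

```text
time: 5.45
tool_pos: [482.3, -161.9, 85.4]
tcp_rot: [-0.942, -2.994, -0.001]
wrist_force: [1.6, 0.1, -0.6]
grip_width: 26.1
time: 5.62
tool_pos: [483.7, -162.6, 85.7]
tcp_rot: [0.942, 2.996, 0.0]
wrist_force: [0.3, 0.3, -1.5]
grip_width: 26.1
t 5.62 pos [ 483.7 -162.6   85.7] w 26.06 F [ 0.3  0.3 -1.5] j [-0.46  0.15  1.99  0.    1.   -1.42]
shift cm (now axes) [ 0.12 -0.04 -0.03] turn [  0.02   0.07 -10.43] shift after turn [ 0.12 -0.01 -0.03]
```

View pics/s2.png

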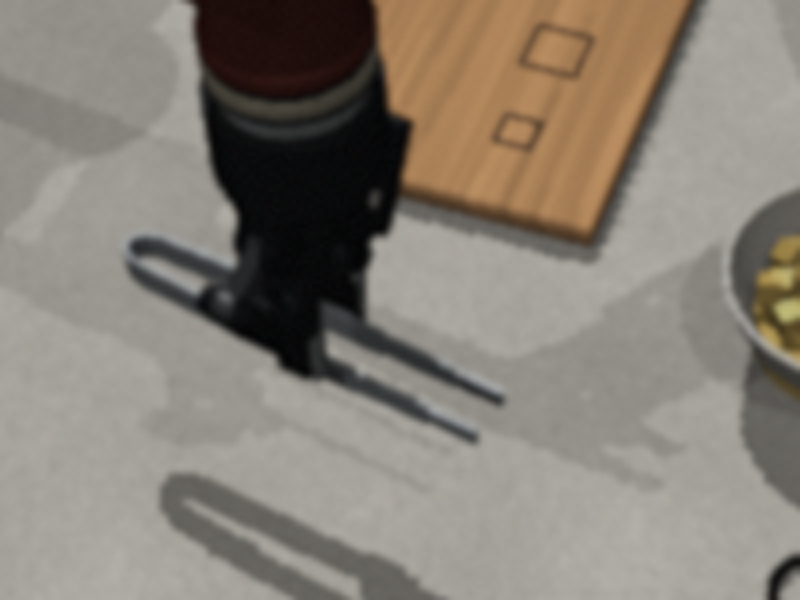

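View pics/w8.png

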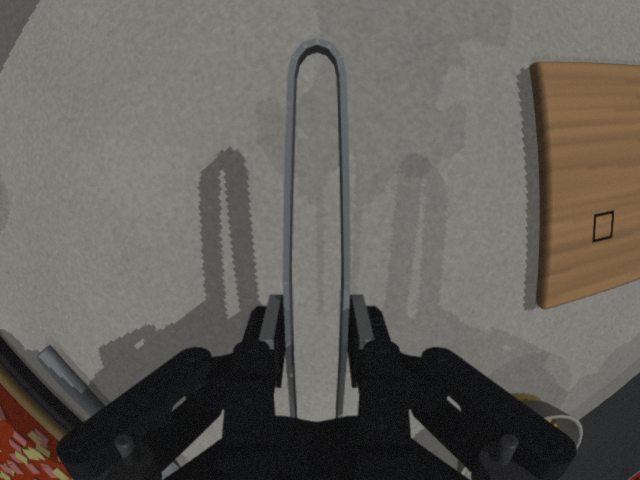

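Lifted. In the side crop the tips are at (502,399) and (475,437), and the wrist view of the bow matches the one before the lift. Measuring the tip gap and mouth position.

Run:
```python
from cell import bot
from h import *
c=bot.camera("side")
T=lambda u,v,z: onz(c,(u+.5)/4-.5+200,(v+.5)/4-.5+200,z)
for z in (85,93):
  t1=T(502,400,z);t2=T(475,438,z);b=T(127,250,z+3)
  m=(t1+t2)/2;d=m-b
  print(t1,t2,np.linalg.norm(t1-t2),"mouth",m,"bow",b,np.linalg.norm(d),np.degrees(np.arctan2(d[1],d[0])))
```

```text
[ 561.16498881 -198.50173475   85.        ] [ 547.56482213 -217.81695938   85.        ] 23.622921840241123 mouth [ 554.36490547 -208.15934707   85.        ] bow [391.27517151 -97.55544213  88.        ] 197.07989524627277 -34.144265494719065
[ 560.77962974 -204.21088114   93.        ] [ 547.31627642 -223.33180074   93.        ] 23.385282743036502 mouth [ 554.04795308 -213.77134094   93.        ] bow [ 392.60386241 -104.30554013   96.        ] 195.0793581008201 -34.13890141627609
```

```bash
python3 -m jog '[[0,0,0,0,0,-5.2,-0.39],[0,0,0,0,0,-5.2,-0.39],[0,0,0,0,0,0,-0.39],[0,0,0,0,0,0,-0.39]]'; python3 need.py 511 62 86 -24.5
```

```text
time: 6.1
tool_pos: [481.7, -161.6, 82.9]
tcp_rot: [-0.67, -3.065, -0.002]
wrist_force: [0.5, -0.6, -0.6]
grip_width: 26.4
t 6.1 pos [ 481.7 -161.6   82.9] w 26.42 F [ 0.5 -0.6 -0.6] j [-0.46  0.16  1.99  0.    1.   -1.6 ]
shift cm (now axes) [ 6.67 21.55 -0.26] turn [ 0.03 -0.27 -0.16] shift after turn [ 6.61 21.57 -0.31]
```

```bash
python3 -m jog '[[0.6,2,0,0,0,0,-0.39],[0.8,2.6,0,0,0,0,-0.39],[0.9,2.9,0,0,0,0,-0.39],[0.9,2.9,0,0,0,0,-0.39],[0.9,2.9,0,0,0,0,-0.39]]';python3 -m jog '[[0.9,2.9,0,0,0,0,-0.39],[0.8,2.6,0,0,0,0,-0.39],[0.6,1.9,0,0,0,0,-0.39],[0.2,0.6,0,0,0,0,-0.39],[0,0,0,0,0,0,-0.39]]'; python3 -m jog '[[0,0,0,0,0,0,-0.39],[0,0,0,0,0,0,-0.39],[0,0,0,0,0,0,-0.39]]'; python3 need.py 511 62 86 -24.5;python3 - <<'E'
from cell import bot
from h import *
c=bot.camera("side"); crop(c["image"],200,130,200,150,4,"pics/s3.png")
c=bot.camera("wrist"); cv2.imwrite("pics/w9.png",c["image"][:,:,::-1])
E
```

```text
time: 6.52
tool_pos: [500.2, -22.9, 83.8]
tcp_rot: [-0.672, -3.066, -0.001]
wrist_force: [0.8, -0.4, -0.9]
grip_width: 26.1
time: 6.93
tool_pos: [510.8, 60.3, 84.0]
tcp_rot: [-0.665, -3.068, -0.001]
wrist_force: [-1.2, 1.4, -1.3]
grip_width: 25.6
time: 7.18
tool_pos: [511.0, 57.8, 84.4]
tcp_rot: [-0.67, -3.067, -0.0]
wrist_force: [1.5, 0.2, -1.6]
grip_width: 26.1
t 7.18 pos [511.   57.8  84.4] w 26.08 F [ 1.5  0.2 -1.6] j [-0.02  0.17  1.98  0.    1.   -1.17]
shift cm (now axes) [ 0.18  0.38 -0.16] turn [-0.01 -0.12 -0.14] shift after turn [ 0.18  0.38 -0.16]
```

View pics/s3.png

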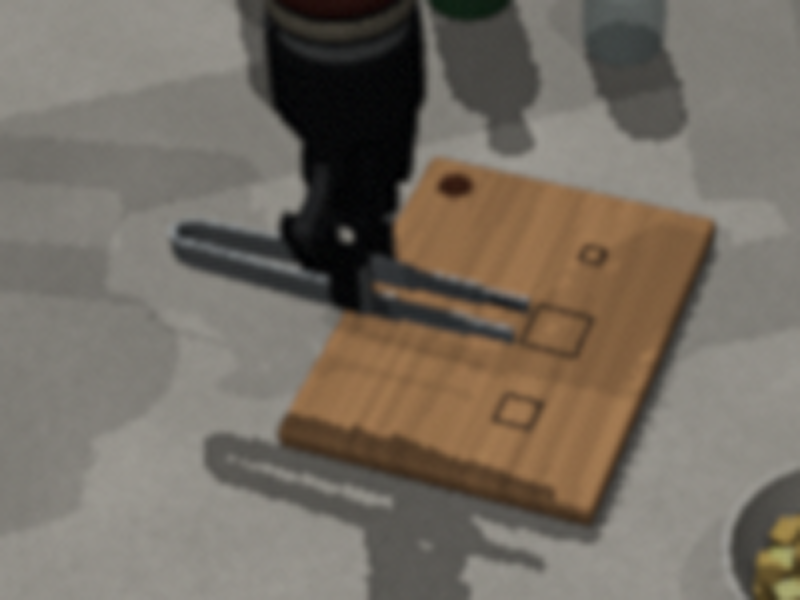

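View pics/w9.png

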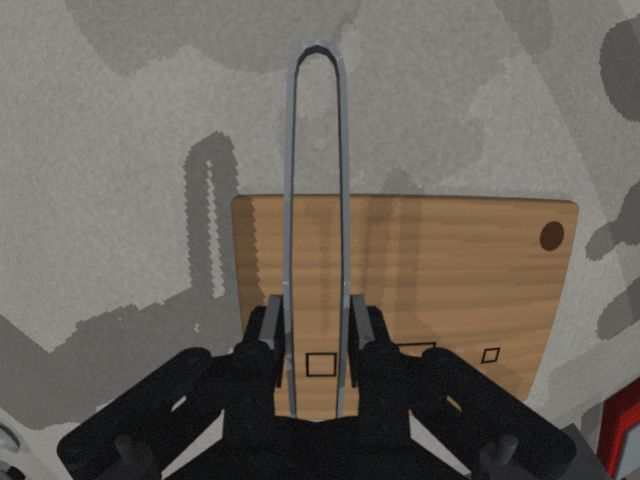

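Correctly placed over the medium square (wrist view, square at (321,364) between the arms). Fine correction, then descend.

```bash
python3 -m jog '[[0.2,0.4,1.3,0,0,0,-0.39],[0,0,1.3,0,0,0,-0.39],[0,0,1.2,0,0,0,-0.39],[0,0,0.5,0,0,0,-0.39],[0,0,0,0,0,0,-0.39]]';python3 -m jog '[[0,0,0,0,0,0,-0.39],[0,0,0,0,0,0,-0.39],[0,0,0,0,0,0,-0.39],[0,0,0,0,0,0,-0.39]]'; python3 need.py 511 62 34 -24.5;python3 - <<'E'
from cell import bot
from h import *
c=bot.camera("side"); crop(c["image"],280,180,100,75,8,"pics/s4.png")
c=bot.camera("wrist"); crop(c["image"],220,270,200,150,4,"pics/w10.png")
E
```

```text
time: 7.7
tool_pos: [509.3, 63.1, 39.8]
tcp_rot: [-0.667, -3.064, 0.0]
wrist_force: [0.4, 0.2, -0.3]
grip_width: 26.4
time: 8.03
tool_pos: [511.7, 63.5, 42.4]
tcp_rot: [-0.667, -3.07, -0.002]
wrist_force: [-0.2, -0.0, -1.1]
grip_width: 26.0
t 8.03 pos [511.7  63.5  42.4] w 26.04 F [-0.2 -0.  -1.1] j [-0.01  0.24  1.99  0.    0.91 -1.16]
shift cm (now axes) [ 0.01 -0.17  0.84] turn [ 0.05 -0.01 -0.03] shift after turn [ 0.01 -0.16  0.84]
```

View pics/s4.png

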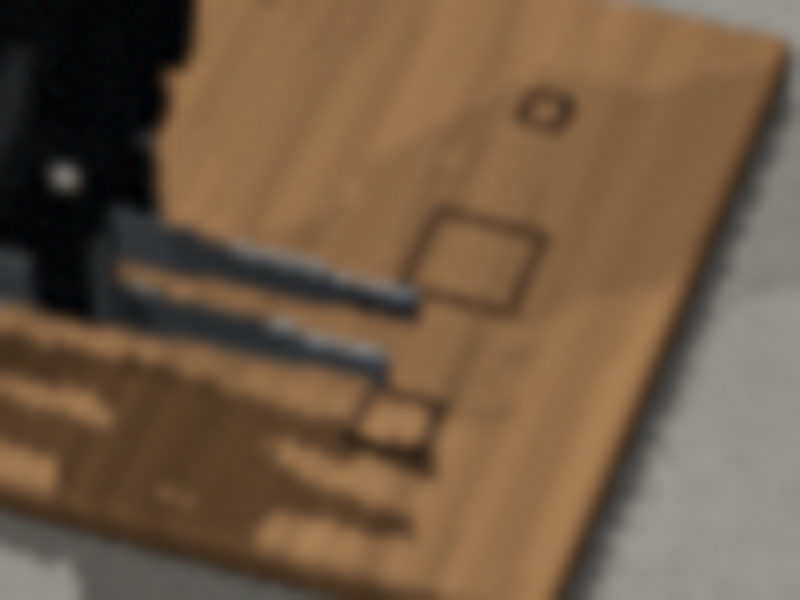

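View pics/w10.png

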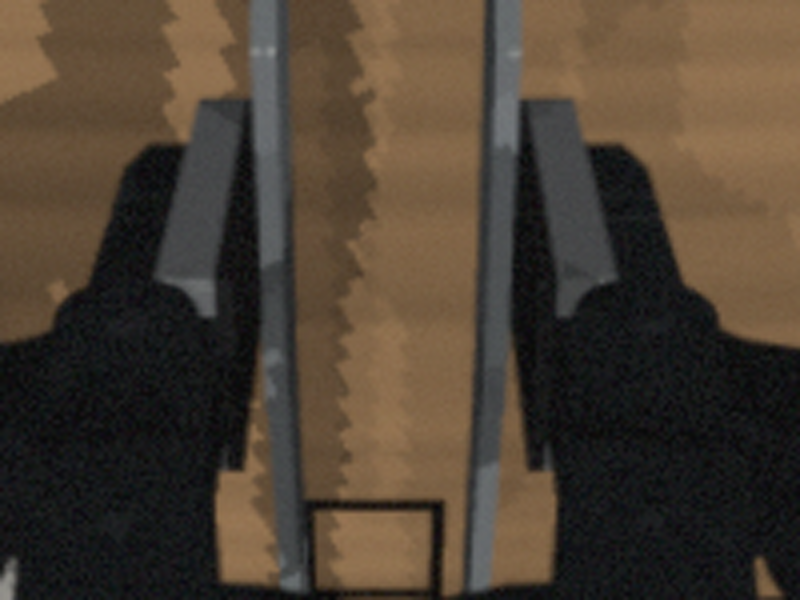

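Run:
```python
from cell import bot
from h import *
c=bot.camera("side")
T=lambda u,v,z: onz(c,(u+.5)/8-.5+280,(v+.5)/8-.5+180,z)
s=bot.state();u0=s["tool_pos"][2]-5
for dz in (0,-4):
  a=T(420,290,u0+14+dz);b=T(388,353,u0+14+dz);a2=T(418,317,u0+4+dz);b2=T(386,384,u0+4+dz)
  print(s["tool_pos"],np.linalg.norm(a-b),np.linalg.norm(a2-b2),"mouth",(a+b)/2,(a2+b2)/2)
print(T(397,423,15), [T(*q,15) for q in [(370,388),(443,403)]])
w=bot.camera("wrist");W=lambda u,v,z: onz(w,(u+.5)/4-.5+220,(v+.5)/4-.5+270,z,True)
# square corners far side
p=W(308,506,15);q=W(440,506,15);print("wrist sq side",p,q,np.linalg.norm(p-q))
# arms inner top edges at row 480 
for z in (u0+18,u0+14):
  p2=W(303,590,z);q2=W(467,590,z);p3=W(291,300,u0+18);q3=W(474,300,u0+18)
  for P in (p2,q2,p3,q3): print(z,P)
d=np.array([np.cos(np.radians(-24.5)),np.sin(np.radians(-24.5))]);n=np.array([-d[1],d[0]])
print("lateral n: square",(p+q)[:2]/2@n,"tongs near",(p2+q2)[:2]/2@n,"grips",(p3+q3)[:2]/2@n,"tcp",s["tool_pos"][:2]@n)
```

```text
[511.34106671  63.51603618  42.02384481] 24.638935737214574 26.03369399790993 mouth [590.78432307  31.06899774  51.02384481] [590.10127468  30.05088124  41.02384481]
[511.34106671  63.51603618  42.02384481] 24.757787875290333 26.15777773202599 mouth [591.11198427  34.91400258  47.02384481] [590.42177598  33.84521759  37.02384481]
[588.35206002  27.8084857   15.        ] [array([582.18530001,  41.43852565,  15.        ]), array([601.45763949,  33.96383415,  15.        ])]
wrist sq side [573.37241072  21.88739757  15.        ] [581.60357318  40.0668072   15.        ] 19.956025904895075
55.02384481059114 [553.33725249  32.91362695  55.02384481]
55.02384481059114 [561.57952881  50.98035305  55.02384481]
55.02384481059114 [513.08915681  51.34402954  55.02384481]
55.02384481059114 [521.05590475  68.82579827  55.02384481]
51.02384481059114 [557.00349306  30.90348761  51.02384481]
51.02384481059114 [565.50050262  49.52857836  51.02384481]
51.02384481059114 [513.08915681  51.34402954  55.02384481]
51.02384481059114 [521.05590475  68.82579827  55.02384481]
lateral n: square 267.66833142709004 tongs near 269.3424434153318 grips 269.1014290976015 tcp 269.8468180587236
```

```bash
python3 -m jog '[[0,-0.2,0.4,0,0,0,-0.39],[0,0,0.4,0,0,0,-0.39],[0,0,0,0,0,0,-0.39],[0,0,0,0,0,0,-0.39],[0,0,0,0,0,0,-0.39]]';python3 -m jog '[[0,0,0,0,0,0,-0.39],[0,0,0,0,0,0,-0.39],[0,0,0,0,0,0,-0.39]]'; python3 need.py 510.5 61.5 34 -24.5;python3 - <<'E'
from cell import bot
from h import *
import numpy as np
ims=[bot.camera("side")["image"].astype(float) for _ in range(6)]
c=np.mean(ims,0).astype(np.uint8); crop(c,300,200,60,45,13,"pics/s5.png")
ims=[bot.camera("scene")["image"].astype(float) for _ in range(4)]
c=np.mean(ims,0).astype(np.uint8); crop(c,270,215,80,60,10,"pics/c5.png")
c=bot.camera("wrist"); crop(c["image"],220,270,200,150,4,"pics/w11.png")
E
```

```text
time: 8.65
tool_pos: [510.0, 61.7, 33.3]
tcp_rot: [-0.667, -3.068, -0.001]
wrist_force: [-0.4, 0.0, -0.7]
grip_width: 26.2
time: 8.9
tool_pos: [510.3, 61.7, 33.7]
tcp_rot: [-0.667, -3.069, -0.001]
wrist_force: [0.0, 1.0, -0.4]
grip_width: 25.9
t 8.9 pos [510.3  61.7  33.7] w 25.89 F [ 0.   1.  -0.4] j [-0.02  0.25  2.    0.    0.9  -1.16]
shift cm (now axes) [-0.03 -0.01 -0.03] turn [ 0.03 -0.08 -0.03] shift after turn [-0.03 -0.01 -0.03]
```

View pics/s5.png

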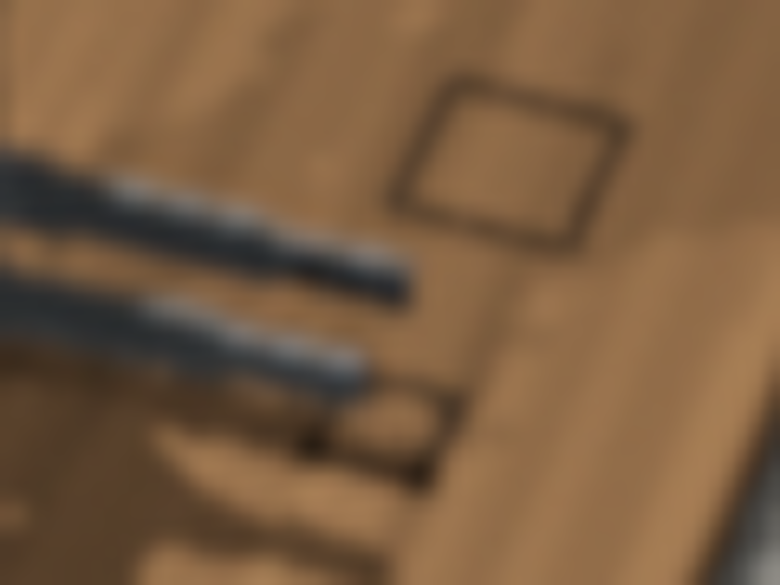

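View pics/c5.png

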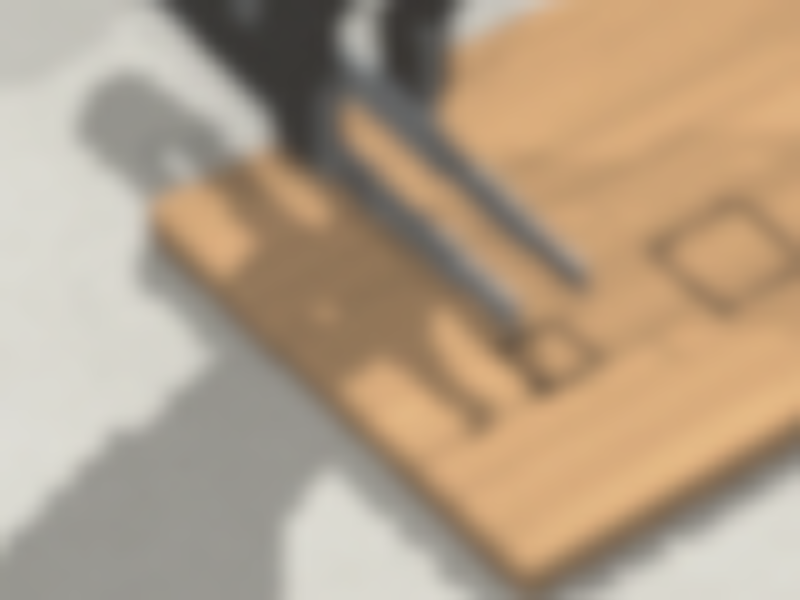

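View pics/w11.png

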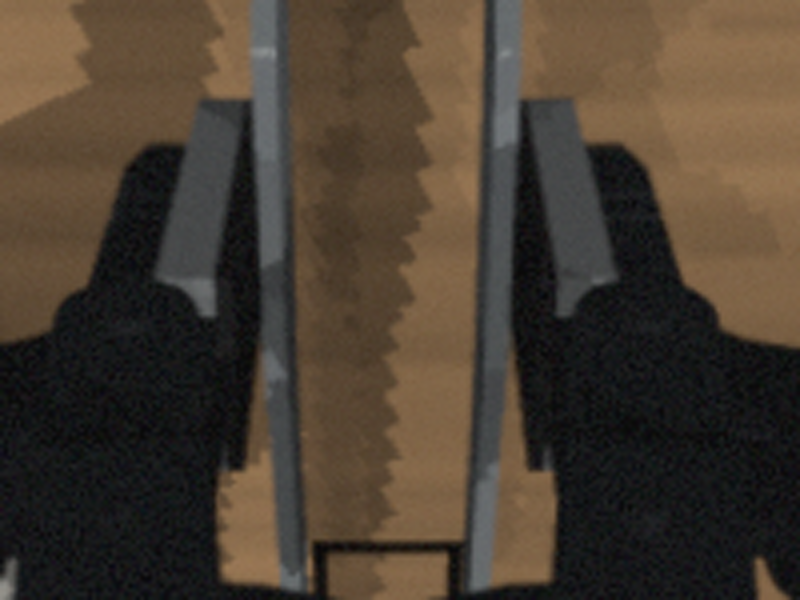

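Run:
```python
from cell import bot
from h import *
s=bot.state();u0=s["tool_pos"][2]-5
d=np.array([np.cos(np.radians(-24.5)),np.sin(np.radians(-24.5))]);n=np.array([-d[1],d[0]])
for nm,x0,y0,k,far,near,sq in [("side",300,200,13,[(409,252),(402,302)],[(370,350),(352,396)],None),("scene",270,215,10,[(592,268),(583,293)],[(522,310),(512,337)],[(550,318),(600,352),(545,388),(507,345)])]:
  c=bot.camera(nm);T=lambda u,v,z: onz(c,(u+.5)/k-.5+x0,(v+.5)/k-.5+y0,z)[:2]
  S=np.mean([T(*q,15) for q in sq],0) if sq else np.array([588.35,27.9])
  for i,z in ((0,u0+14),(1,u0+4)):
    a=T(*far[i],z);b=T(*near[i],z);e=(a+b)/2-S
    print(nm,"S",S.round(1),"cc",((a-b)@n).round(1),"mouth err long",(e@d).round(1),"lat",(e@n).round(1))
w=bot.camera("wrist");W=lambda u,v,z: onz(w,(u+.5)/4-.5+220,(v+.5)/4-.5+270,z,True)[:2]
p=W(318,548,15);q=W(456,548,15);
pi,qi=W(306,585,u0+14),W(467,585,u0+14)
gi=[W(296,330,u0+18),W(474,330,u0+18)]
print("sq lat",(p+q)@n/2,"sq centre",(p+q)/2+10*d,"arms",(pi+qi)@n/2,(qi-pi)@n,"at",(pi@d-s["tool_pos"][:2]@d),"grip inner",(gi[1]-gi[0])@n,sum(gi)@n/2)
b=[onz(w,318,v,u0+18,True)[:2]@d for v in(40,)];print("bow to tcp",b-s["tool_pos"][:2]@d)
```

```text
side S [588.4  27.9] cc 23.0 mouth err long -0.1 lat 2.9
side S [588.4  27.9] cc 22.8 mouth err long -1.6 lat 0.9
scene S [590.   26.8] cc 25.1 mouth err long 3.8 lat -1.1
scene S [590.   26.8] cc 25.9 mouth err long 2.3 lat -3.0
sq lat 267.4447716085463 sq centre [586.92099598  26.43255419] arms 267.357709784375 20.029537277070368 at 54.08096915373329 grip inner 18.91681083297663 267.1951001696769
bow to tcp [-111.48202356]
```

Position agrees to within about 2–3 mm across the three cameras, and the wrist view gives an inner gap of 20.0 mm. I'll hold still for the dwell, then check again.

```bash
for i in 1 2 3 4 5; do python3 -m jog '[[0,0,0,0,0,0,-0.39],[0,0,0,0,0,0,-0.39],[0,0,0,0,0,0,-0.39],[0,0,0,0,0,0,-0.39],[0,0,0,0,0,0,-0.39]]' | tail -1; done; python3 need.py 510.5 61.5 34 -24.5
python3 - <<'E'
from cell import bot
from h import *
c=bot.camera("side"); crop(c["image"],200,130,200,150,4,"pics/s6.png")
print(np.abs(bot.state()["qd"]).max())
E
```

```text
grip_width: 25.5
grip_width: 26.0
grip_width: 25.6
grip_width: 26.1
grip_width: 26.4
t 11.68 pos [510.2  61.7  33.6] w 26.44 F [-0.3 -0.2 -1.3] j [-0.02  0.25  2.    0.    0.9  -1.16]
shift cm (now axes) [-0.04 -0.   -0.04] turn [ 0.02 -0.1  -0.03] shift after turn [-0.04 -0.   -0.04]
0.0008605997544456745
```

View pics/s6.png

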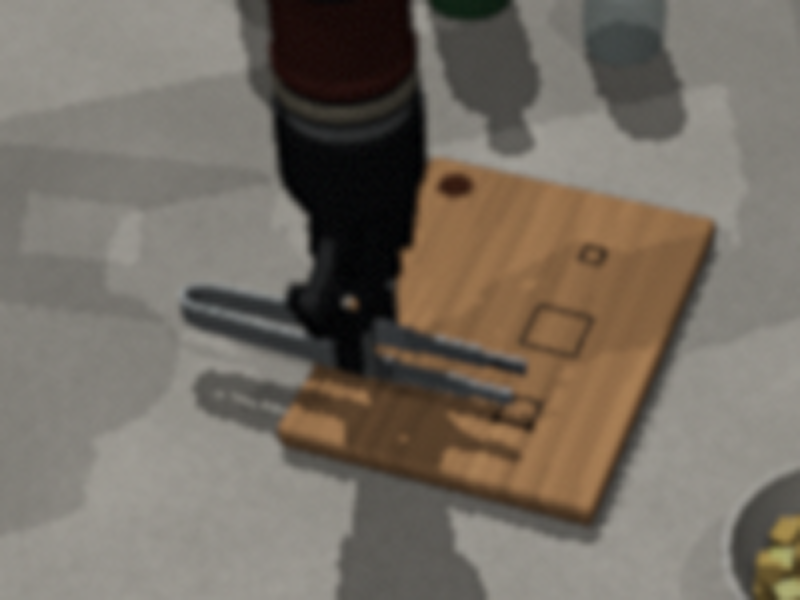

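The tongs are steady over the medium square and clear of the board, with joint speeds near zero. Handing in.

```bash
python3 -c "
from cell import bot
print(bot.finish_job())"
```

```text
the job is handed in; nothing more can be done
None
```

I picked up the tongs by the ribbed grips, squeezed them to the 20 mm mark, and handed the job in while still holding them level over the middle-sized square. It took about 12 s of the 42 s. `finish_job` reports no verdict, so the figures below are my own last checks.

- **Squeeze:** the finger opening read 25.5–26.4 mm while holding, against the 26 mm needed. That noise amounts to about 1 mm of tip gap. The wrist camera put the gap between the arms' insides at 20.0 mm, 54 mm ahead of the grip, since the tips themselves are hidden in that view.
- **Position:** by the wrist camera the point between the tips is about 1–2 mm from the square's centre. The tongs are within about 1° of parallel to the square's sides.
- **Height:** the underside should be about 13–14 mm above the board. I worked that out from the tool height rather than measuring it directly. The wrist force showed no board contact.
- **Steadiness:** joint speeds were under 0.001 rad/s after about 2 s of holding still.
- **Surroundings:** I saw no contact with the other objects in the pictures, but I did not re-measure their positions.

**Where the checks disagreed:** the side and scene cameras are blurred and differ from the wrist camera.
- **Position offsets:** up to about 3 mm for the side camera and 2.5–4 mm for the scene camera.
- **Gap:** taking off roughly 2 mm for the strap thickness, the side camera suggests 21 mm and the scene camera 23–24 mm. The scene figure would be at or just past the 3 mm tolerance.

I relied on the wrist camera and the finger opening, which agree with each other.

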